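# Sweep loose bottle caps into the catch trough

## Robot

A 6-joint arm with a two-finger parallel gripper is mounted at the origin on the work surface. World frame = base frame: x ahead of the robot, y to its left, z up, the work surface at z = 0. Lengths are in mm, angles in degrees, forces in N, time in s.
With the tool pointing down it reaches from about 300 to 850 mm from the base axis. Payload 5.4 kg.
Tool frame: the origin (TCP) lies where the fingers leave the gripper's body, on its centre line; the fingertips stand 73 mm ahead of it and the grasp point (between the pads) lies 54 mm ahead of it (env.pinch_z is the distance from the TCP to the grasp point, in mm); z points along the fingers, y is the direction in which the jaws open and shut (so a half turn about z gives the same grasp; the last joint's range is limited). The gripper opens to 85 mm and grips with 20 to 120 N. Pads are 22 mm wide; open, the fingers measure 114 mm over their backs; the gripper's body (76 mm by 85 mm) begins 54 mm behind the grasp point. The pads swing forward as they close: fully open they stand 13 mm farther back than shut.
Start: joints at [55.227, 9.076, 91.501, -0, 79.423, -12.038], TCP at [222.228, 530.303, 303.899] pointing down, gripper open.
Joint ranges: [-166.64, 166.64], [-54.1, 131.32], [10.49, 154.53], [-73.88, 253.88], [9.74, 151.15], [-171.62, 171.62]. Speed limits (degrees/s): [147.25, 147.25, 180, 180, 180, 180].

## Interface

Orientations are given as a 3x3 rotation matrix whose columns are the frame's x, y, z axes.
In Python, from plant import env, effector, sensors, optics, models gives the robot as it stands. Calls block until the motion is done:
- env.reach(position, orientation): joint-space move of the TCP to a pose.
- env.servo_line(position, velocity=150, attitude=None): straight line of the TCP; attitude=None keeps the orientation; velocity is the mean speed in mm/s.
- env.set_joints(angles): joint-space move.
- effector.gripper_to(opening): finger opening in mm; the grip force is fixed at half the most; returns when the fingers have stopped.
- env.wait(seconds).
- env.inverse_kinematics(position, orientation): joint angles nearest the present ones, or None.
- sensors.get_obs(): the state.
- optics.capture(name): name is "scene" or "top" or "wrist"; returns the picture (400x640x3 uint8, red, green, blue); there is no depth.
- optics.get_calibration(name): a dict with "fovy" (degrees; the focal length in pixels is half the picture's height over the tangent of half this angle, whatever the lens; pixels are square), "cx", "cy" (the principal point, pixels), "R" (3x3) and "t" (3): a world point X has camera coordinates R X + t. Camera axes: x right, y down, z forward; pixel columns grow to the right and rows downward; lengths in mm; the calibration is good to about 2 mm. The wrist camera is an equidistant fisheye: a pixel r from the principal point sees the ray r / f radians off the axis. A picture is of the moment at which its call begins: read the wrist's pose just before it. get_calibration takes no time and is no camera call; for the wrist camera it gives the pose at the moment of the call.
A pose or a line that the arm cannot do raises env.IKError and nothing moves.
- env.job_done(): hands the job in, once; it reports no verdict.
Trained networks look in the newest picture that a camera, given by its name, has taken for a name from the list of things; names that differ only in an ending like _2 or _b are one class to them, and where a whole thing is asked for, a point or a joint stands for the part that bears it (a point fixed in the world has none). Each returns a list of dicts, best first, with "score" (0 to 1); they miss things now and then, are a little off and sometimes report something else, mostly with a low value. They report only what shows in the picture. A call takes as long as a camera call.
- models.look_for(camera, query): "point" ([column, row] in pixels, amid what is visible of it).
- models.regions_of(camera, query): "pixels" (400x640 bool, what is visible of it) and "point" ([column, row] in pixels, amid what is visible of it).
The state is a dict: "t": time; "joint_pos": joint angles; "qvel": joint speeds; "joint_efforts": joint torques, N m; "tcp_pos": TCP position; "tool_rot": TCP orientation; "contact_force": force on the tool from outside, world axes, zero at the start; "moment": the same for the moment, N m; "finger_gap": finger opening in mm.
Only numpy, scipy, OpenCV 4.12 (cv2) and the standard library are available. Lean on these libraries where they do the work, as an engineer would, in place of code of your own. Each camera call takes 0.05 s, during which the arm holds its last target.

## Task

Clear the sorting deck: use the outside of the fingers to sweep the three loose white screw caps across the deck and over its open edge so that they drop into the catch trough. Push the caps gently - do not pinch, press hard on or lift them - and leave the jar and the two vials on the deck, and the glassware and bottles on the bench, standing where they are. Finish with all three caps lying still in the trough.

Things in the scene. Friction and masses are not known exactly. Their poses are not given: they have to be found in the camera images.
- station: Fixed grey sorting station: a flat raised deck with a catch trough along one edge. Origin on the bench top, z up, y points across the deck to the trough. Deck top is 45 mm above the bench and spans x -140..140, y -200..100 mm; a lip 5 mm wide and high runs along both x sides, none at the y ends.
- deck_edge (a point): Middle of the deck's open edge over the trough (station y = 100 mm), at deck height; axes as the station's. Past this straight edge things drop into the trough.
- trough (a point): Centre of the trough's inner floor, 5 mm above the bench (40 mm below the deck); axes as the station's. Open on top; inside 270 mm along x (station x -135..135) and 85 mm along y (station y 100..185); outer and end walls 5 mm thick, 60 mm high above the bench.
- cap1_mid (a point): One of three identical loose white screw caps lying flat on the deck: ribbed disc, 33 mm diameter (34 over the ribs), 18 mm high, 10 to 20 g; point at its centre, 9 mm above the deck. Slides when pushed. The caps and the jar lie in any order, at least 50 mm apart (centres) along station x, each with a free straight way along station y to the trough.
- cap2_mid (a point): One of three identical loose white screw caps lying flat on the deck: ribbed disc, 33 mm diameter (34 over the ribs), 18 mm high, 10 to 20 g; point at its centre, 9 mm above the deck. Slides when pushed. The caps and the jar lie in any order, at least 50 mm apart (centres) along station x, each with a free straight way along station y to the trough.
- cap3_mid (a point): One of three identical loose white screw caps lying flat on the deck: ribbed disc, 33 mm diameter (34 over the ribs), 18 mm high, 10 to 20 g; point at its centre, 9 mm above the deck. Slides when pushed. The caps and the jar lie in any order, at least 50 mm apart (centres) along station x, each with a free straight way along station y to the trough.
- jar_mid (a point): Bystander: small white closed jar standing on the deck among the caps, 38 mm diameter, 50 mm high; point half-way up. Not to be disturbed.
- vial_a_mid (a point): Bystander: small black-capped amber glass vial standing at the rear of the deck (the side away from the trough), 27 mm diameter, 50 mm high; point half-way up. Not to be disturbed.
- vial_b_mid (a point): Bystander: small black-capped clear glass vial standing at the rear of the deck (the side away from the trough), 27 mm diameter, 50 mm high; point half-way up. Not to be disturbed.
- beaker_mid (a point): Bystander on the bench: glass beaker, 80 mm diameter, 100 mm high; point half-way up.
- wash_mid (a point): Bystander on the bench: white wash bottle with bent spout, 68 mm diameter, 185 mm high; point 80 mm above the bench.
- reagent_mid (a point): Bystander on the bench: amber reagent bottle, 60 mm diameter, 120 mm high; point half-way up.

How it is judged:
By the outcome, as a careful person would: the job done as asked, in the order asked, and still so for the second after the job is handed in, with the robot touching nothing.
It also fails if it takes over 48 s, if anything falls off the work surface, if the arm or the gripper's body presses on something with over 40 N, if the wrist force passes 120 N, or if a joint passes its speed limit or range.

## Working session

There is one attempt and no reset: what is moved stays moved. The work goes in short steps, each a Python script; the robot and the scene stay as the last script left them, time stands still between calls to the robot, and variables do not carry over. Pictures are saved under pics/ and viewed, and the job is handed in when it is done.

```bash
mkdir -p pics; ls
python3 - <<'E'
from plant import env, effector, sensors, optics, models
import cv2, numpy as np
for n in ["scene","top","wrist"]:
    c=optics.get_calibration(n); print(n,{k:np.round(v,3).tolist() for k,v in c.items()})
    im=optics.capture(n); cv2.imwrite(f"pics/{n}0.png",im[:,:,::-1])
for q in ["station","cap1_mid","jar_mid","vial_a_mid","beaker_mid","wash_mid","reagent_mid"]:
    print(q,[(np.round(d["point"]).tolist(),round(d["score"],2)) for d in models.look_for("top",q)])
print(sensors.get_obs())
E
```

```text
pics
scene {'fovy': 57.319, 'cx': 315.521, 'cy': 198.267, 'R': [[0.345, 0.938, 0.017], [0.611, -0.211, -0.763], [-0.712, 0.274, -0.647]], 't': [-198.449, -273.59, 1514.99]}
top {'fovy': 42.786, 'cx': 320.432, 'cy': 200.07, 'R': [[0.028, -1.0, 0.002], [-0.997, -0.028, -0.076], [0.076, 0.0, -0.997]], 't': [0.262, 563.321, 1563.626]}
wrist {'fovy': 65.706, 'cx': 320.488, 'cy': 201.372, 'R': [[0.386, 0.922, -0.002], [0.881, -0.368, 0.296], [0.272, -0.116, -0.955]], 't': [-573.11, -38.972, 379.744]}
station [([333.0, 193.0], 0.79), ([205.0, 167.0], 0.73)]
cap1_mid [([346.0, 166.0], 0.63), ([390.0, 179.0], 0.5)]
jar_mid [([335.0, 181.0], 0.56)]
vial_a_mid [([384.0, 226.0], 0.51)]
beaker_mid [([206.0, 166.0], 0.7)]
wash_mid []
reagent_mid [([487.0, 208.0], 0.86)]
{'t': 0.5, 'joint_pos': array([ 5.52281456e+01,  9.07708595e+00,  9.15045923e+01,  2.82017222e-03,
        7.94257266e+01, -1.20382246e+01]), 'qvel': array([ 0.013532  , -0.02657354, -0.0844842 , -0.00718745,  0.03882302,
        0.12082251]), 'joint_efforts': array([-3.55367674e-04, -3.95646250e+01, -3.31388855e+01, -2.59091503e-04,
        1.62305470e-03, -1.34495295e-06]), 'tcp_pos': array([222.19447245, 530.28753685, 303.85677521]), 'tool_rot': array([[-9.22307927e-01,  3.86455787e-01, -1.13451615e-04],
       [ 3.86455797e-01,  9.22307926e-01, -7.85661875e-05],
       [ 7.42749658e-05, -1.16306252e-04, -9.99999990e-01]]), 'contact_force': array([-0.07138844, -0.23300525,  0.76558113]), 'moment': array([-0.05461034,  0.0188512 , -0.00275026]), 'finger_gap': 85.59634670836975}
```

View pics/top0.png

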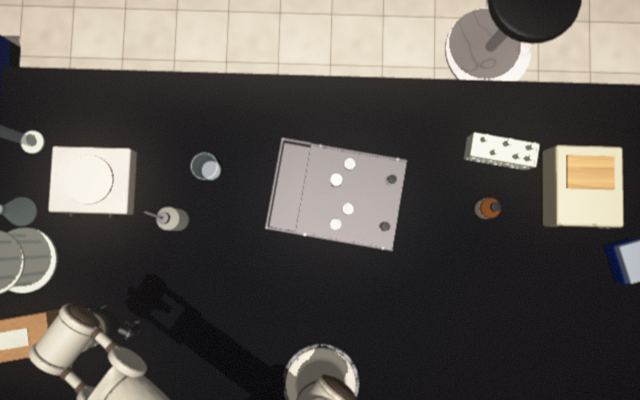

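View pics/scene0.png

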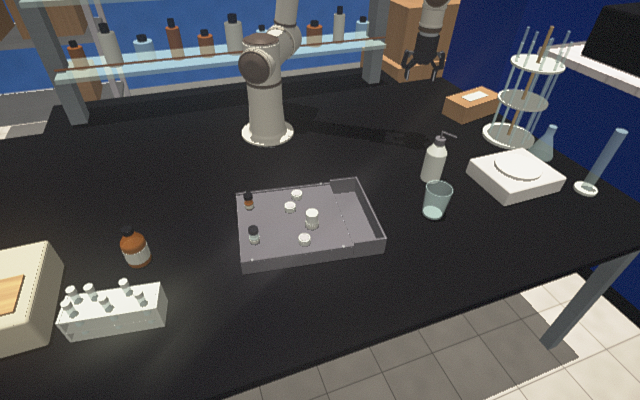

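```bash
python3 -c "
import cv2
im=cv2.imread('pics/top0.png')[110:270,180:500];cv2.imwrite('pics/top0z.png',cv2.resize(im,None,fx=2.5,fy=2.5,interpolation=2))"
```

```text
(no output)
```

View pics/top0z.png

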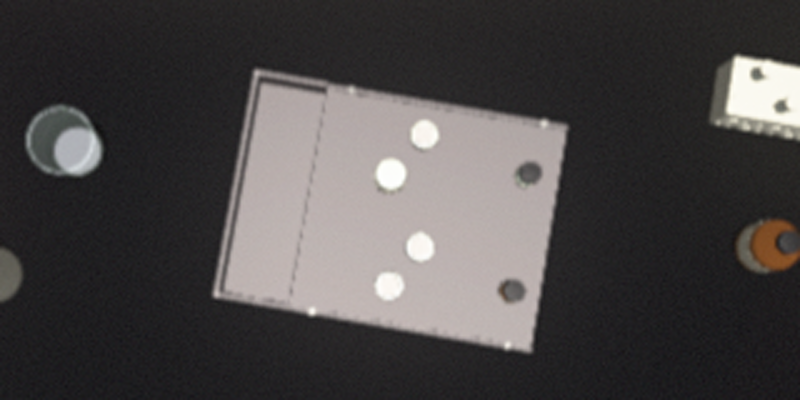

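```bash
cat > h.py <<'E'
import numpy as np, cv2
from plant import env, effector, sensors, optics, models
from scipy.optimize import least_squares
def ray(c,px,fish=False):
    f=200/np.tan(np.radians(c["fovy"]/2)); u=(px[0]-c["cx"])/f; v=(px[1]-c["cy"])/f
    if fish:
        r=np.hypot(u,v); s=np.sin(r)/max(r,1e-9); d=np.array([u*s,v*s,np.cos(r)])
    else: d=np.array([u,v,1.])
    R=np.array(c["R"]); return -R.T@np.array(c["t"]), R.T@d
def onz(c,px,z,fish=False):
    o,d=ray(c,px,fish); return o+d*(z-o[2])/d[2]
def proj(c,X,fish=False):
    f=200/np.tan(np.radians(c["fovy"]/2)); p=np.array(c["R"])@X+np.array(c["t"])
    if fish:
        r=np.hypot(p[0],p[1]); th=np.arctan2(r,p[2]); return np.array([c["cx"]+f*th*p[0]/r,c["cy"]+f*th*p[1]/r])
    return np.array([c["cx"]+f*p[0]/p[2],c["cy"]+f*p[1]/p[2]])
E
python3 - <<'E'
from h import *
c=optics.get_calibration("top")
Z=lambda p:(p[0]/2.5+180-.3,p[1]/2.5+110-.3)
pts=[((567,125),(140,-200,50)),((532,351),(-140,-200,50)),((255,70),(140,190,60)),((215,297),(-140,190,60)),((328,88),(135,100,47)),((291,301),(-135,100,47))]
W=[onz(c,Z(p),s[2]) for p,s in pts]
def T(q,s):
    a=q[2]; return np.array([q[0]+np.cos(a)*s[0]-np.sin(a)*s[1],q[1]+np.sin(a)*s[0]+np.cos(a)*s[1]])
r=least_squares(lambda q:np.concatenate([T(q,s)-w[:2] for (p,s),w in zip(pts,W)]),[550,0,0])
print(r.x,np.degrees(r.x[2]),r.fun.round(1))
q=r.x
def inv(w): a=q[2];d=w[:2]-q[:2]; return np.array([np.cos(a)*d[0]+np.sin(a)*d[1],-np.sin(a)*d[0]+np.cos(a)*d[1]])
im=cv2.imread('pics/top0.png')
g=im.min(2); roi=np.zeros_like(g); roi[140:245,308:400]=g[140:245,308:400]
n,l,s,ce=cv2.connectedComponentsWithStats((roi>215).astype(np.uint8))
for i in range(1,n):
    if s[i,4]>20:
        for z in (63,95): 
            w=onz(c,ce[i],z); print(ce[i].round(1),s[i,4],z,w.round(1),inv(w).round(1))
for p in [(530,173),(513,290)]: w=onz(c,Z(p),95); print("vial",w.round(1),inv(w).round(1))
for n_,p,z in [("beak",(206,166),50),("reag",(487,208),60),("wash",(174,219),90)]: print(n_,inv(onz(c,p,z)).round())
E
```

```text
[ 5.82990485e+02 -2.87891578e+01 -1.42099373e-01] -8.141694338534682 [ 0.7 -2.2  0.8 -0.7  0.5 -0.3  1.7  0.5  0.1  0.9 -4.   1.9]
[349.4 163.3] 87 63 [674.4 -68.7  63. ] [ 96.1 -26.6]
[349.4 163.3] 87 95 [669.6 -67.   95. ] [ 91.1 -25.5]
[336.  179.1] 105 63 [625.  -29.2  63. ] [41.6  5.5]
[336.  179.1] 105 95 [621.2 -28.3  95. ] [37.8  5.9]
[347.5 208.4] 90 63 [537.1 -66.3  63. ] [-40.1 -43.7]
[347.5 208.4] 90 95 [535.1 -64.6  95. ] [-42.3 -42.2]
[335.3 223.8] 95 63 [489.5 -30.8  63. ] [-92.3 -15.2]
[335.3 223.8] 95 95 [488.5 -29.8  95. ] [-93.4 -14.4]
vial [ 626.5 -193.8   95. ] [  66.4 -157.2]
vial [ 487.1 -176.1   95. ] [ -74.1 -159.4]
beak [ 16. 404.]
reag [  33. -460.]
wash [-160.  458.]
```

View pics/wrist0.png

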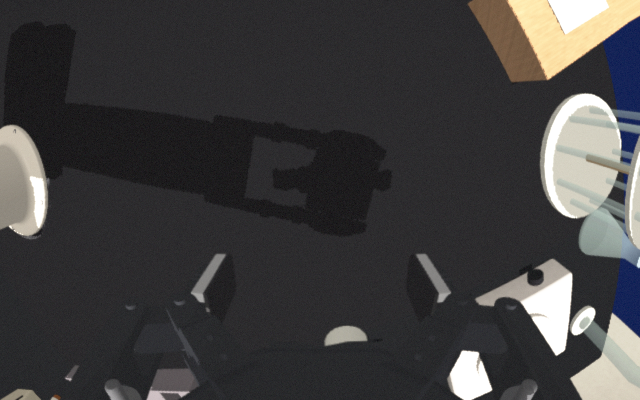

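```bash
cat >> h.py <<'E'
q=np.array([582.99,-28.79,-0.1421])
def W(x,y,z=0): a=q[2]; return np.array([q[0]+np.cos(a)*x-np.sin(a)*y,q[1]+np.sin(a)*x+np.cos(a)*y,z])
def inv(w): a=q[2];d=w[:2]-q[:2]; return np.array([np.cos(a)*d[0]+np.sin(a)*d[1],-np.sin(a)*d[0]+np.cos(a)*d[1]])
ys=W(0,1)-W(0,0); zt=np.array([0,0,-1.]); ROT=np.stack([np.cross(ys,zt),ys,zt],1)
E
python3 - <<'E'
from h import *
effector.gripper_to(0)
env.reach(W(-80,-80,290),ROT)
o=sensors.get_obs(); print(o["t"],o["tcp_pos"],o["finger_gap"])
c=optics.get_calibration("wrist"); im=optics.capture("wrist")
np.save("c1.npy",c,allow_pickle=True)
for n,p in dict(A=(96,-27,63),B=(-40,-44,63),C=(-92,-15,63),J=(38,6,95),va=(66,-157,95),vb=(-74,-159,95),e1=(-135,100,45),e2=(135,100,45)).items():
    u=proj(c,W(*p),True); print(n,u.round(1)); 
    if 0<u[0]<640 and 0<u[1]<400: cv2.circle(im,tuple(int(k) for k in u),2,(255,0,0),-1)
cv2.imwrite("pics/w1.png",im[:,:,::-1])
E
```

```text
3.6917 [492.58893439 -96.03731105 290.01217604] -0.2177565947265732
A [363.6 325. ]
B [355.6 222.9]
C [386.2 173.9]
J [401.4 301.2]
va [250.9 321.6]
vb [234.9 200.4]
e1 [482.6 135.2]
e2 [447.6 331.4]
```

View pics/w1.png

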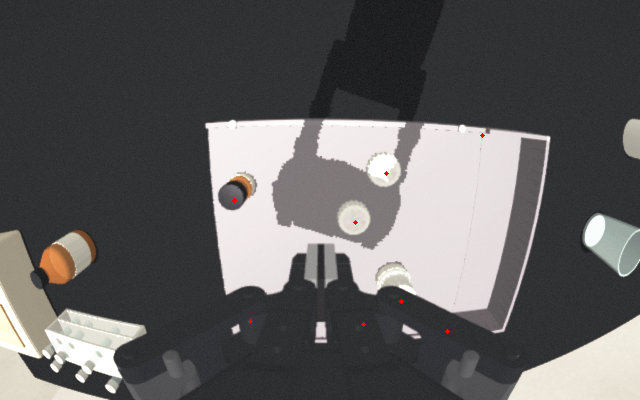

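```bash
cat >> h.py <<'E'
def sweep(x,y,end=96):
    y0=y-44
    env.servo_line(W(x,y0,200),200,ROT)
    env.servo_line(W(x,y0,122),100)
    f0=sensors.get_obs()["contact_force"]
    env.servo_line(W(x,y0+60,122),60)
    print("F",(sensors.get_obs()["contact_force"]-f0).round(1))
    im=optics.capture("wrist"); cv2.imwrite(f"pics/s{int(abs(x))}.png",im[:,:,::-1])
    env.servo_line(W(x,end,122),60)
    o=sensors.get_obs(); print("end",o["t"],o["tcp_pos"].round(1),(o["contact_force"]-f0).round(1))
    env.servo_line(W(x,end-15,125),60)
    env.servo_line(W(x,end-15,200),150)
    im=optics.capture("wrist"); cv2.imwrite(f"pics/e{int(abs(x))}.png",im[:,:,::-1])
E
python3 - <<'E'
from h import *
sweep(-94,-15)
E
python3 -c "
import cv2,numpy as np
cv2.imwrite('pics/c94.png',np.vstack([cv2.resize(cv2.imread('pics/%s94.png'%k),(480,300)) for k in 'se']))"
```

```text
F [-0.7  0.9 -0.2]
end 8.225 [503.5  79.3 122. ] [-0.5  0.1 -0.7]
```

View pics/c94.png

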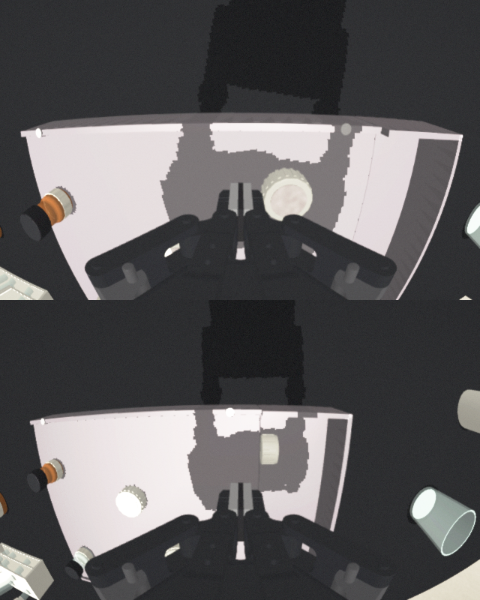

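Run:
```python
from h import *
im=optics.capture("wrist")[:,:,::-1]; t=optics.capture("top")[:,:,::-1]; print(sensors.get_obs()["t"])
a=cv2.resize(im[100:300,250:490],None,fx=2.5,fy=2.5); b=cv2.resize(t[120:260,260:420],None,fx=2.5,fy=2.5)
cv2.imwrite("pics/k1.png",a); cv2.imwrite("pics/k1t.png",b)
```

```text
9.4333
```

View pics/k1.png

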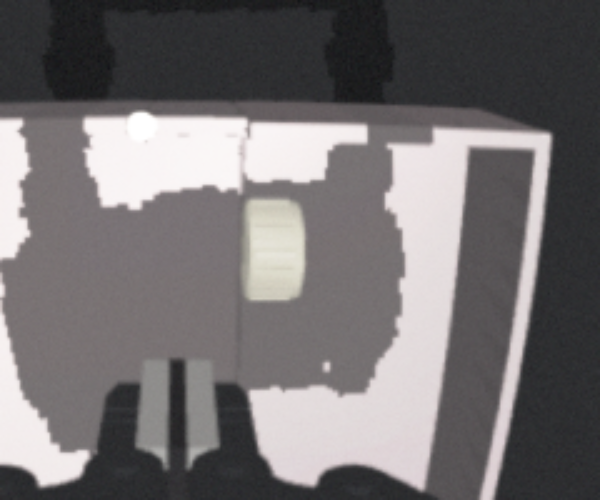

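View pics/k1t.png

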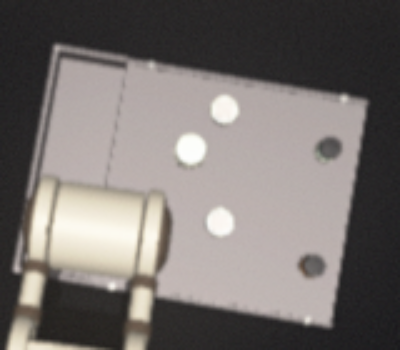

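```bash
python3 - <<'E'
from h import *
o=sensors.get_obs()["tcp_pos"]
env.servo_line(W(-42,-88,200),250,ROT)
sweep(-42,-44)
E
python3 -c "
import cv2,numpy as np
cv2.imwrite('pics/c42.png',np.vstack([cv2.resize(cv2.imread('pics/%s42.png'%k),(480,300)) for k in 'se']))"
```

```text
F [-0.2  0.8  0.1]
end 14.8917 [555.  72. 122.] [0.1 0.1 0.5]
```

View pics/c42.png

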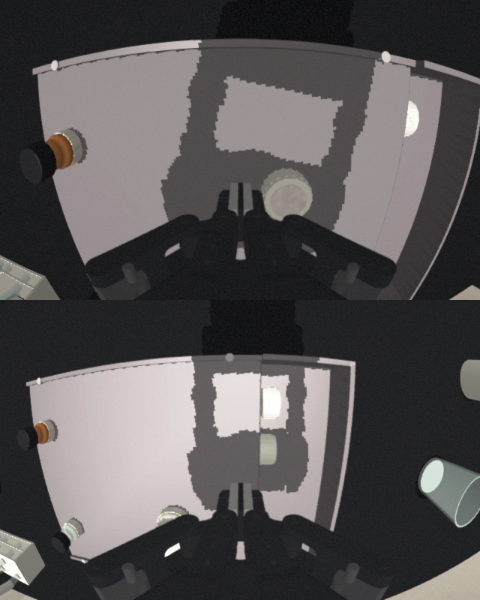

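```bash
python3 - <<'E'
from h import *
env.servo_line(W(94,-71,200),250,ROT)
sweep(94,-27)
print(sensors.get_obs()["t"])
E
python3 -c "
import cv2,numpy as np
cv2.imwrite('pics/c94b.png',np.vstack([cv2.resize(cv2.imread('pics/%s94.png'%k),(480,300)) for k in 'se']))"
```

```text
F [-1.8  0.3 -2.1]
end 21.2833 [689.6  52.6 122. ] [-1.8 -0.1 -1.4]
22.3917
```

View pics/c94b.png

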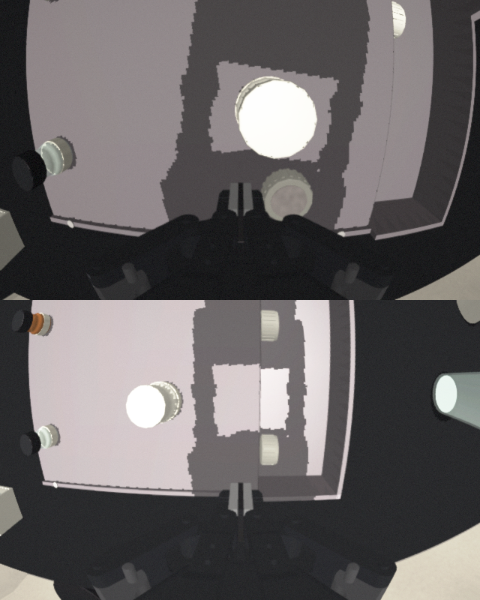

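Run:
```python
from h import *
env.servo_line(W(94,40,330),250)
env.servo_line(W(-150,-40,330),350)
env.set_joints([-60]+list(sensors.get_obs()["joint_pos"][1:]))
t=optics.capture("top")[:,:,::-1]; 
cv2.imwrite("pics/f.png",cv2.resize(t[110:270,180:500],None,fx=2.5,fy=2.5,interpolation=2))
cv2.imwrite("pics/fs.png",cv2.resize(optics.capture("scene")[150:290,200:480,::-1],None,fx=2.8,fy=2.8,interpolation=2))
c=optics.get_calibration("top")
for d in models.look_for("top","cap1_mid"): print(d["score"],d["point"],inv(onz(c,d["point"],22)).round())
for n,z in [("jar_mid",95),("vial_a_mid",95)]:
  for d in models.look_for("top",n): print(n,d["score"],d["point"],inv(onz(c,d["point"],z)).round())
print(sensors.get_obs()["t"])
```

```text
vial_a_mid 0.65 [390.0, 179.0] [  65. -152.]
vial_a_mid 0.58 [338.0, 194.0] [-5. -7.]
vial_a_mid 0.41 [295.8, 216.7] [-92. 104.]
25.2917
```

View pics/f.png

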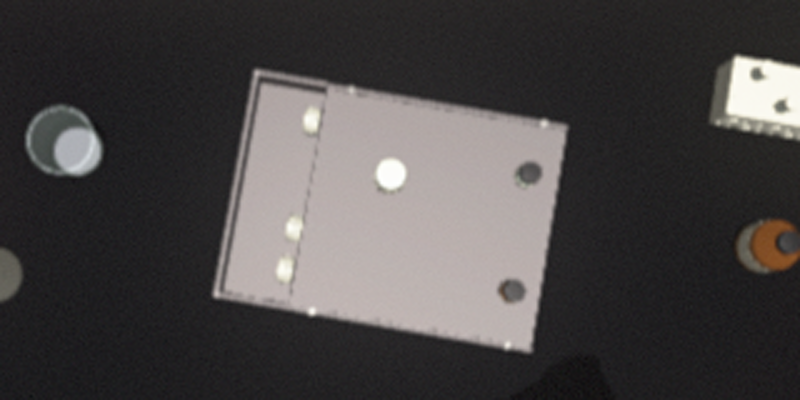

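View pics/fs.png

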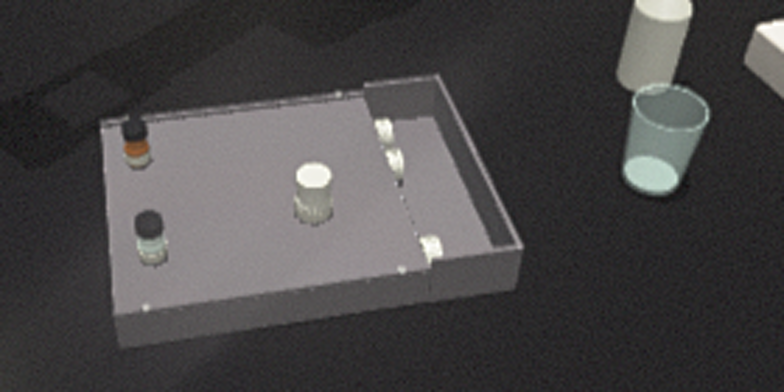

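Run:
```python
from h import *
a=optics.capture("top").astype(int); env.wait(1.5); b=optics.capture("top").astype(int)
print(abs(a-b)[130:255,260:410].max(), np.abs(sensors.get_obs()["qvel"]).max(), sensors.get_obs()["t"])
m=lambda i:[np.argwhere(i[y0:y1,x0:x1].min(2)>175).mean(0).round(2) for y0,y1,x0,x1 in [(150,165,298,311),(194,206,291,303),(211,224,288,299)]]
print(m(a),m(b))
env.job_done()
```

```text
11 0.11695760788698435 26.8917
[array([7.07, 6.04]), array([6.45, 5.49]), array([5.75, 4.06])] [array([7.05, 5.98]), array([6.39, 5.63]), array([5.58, 4.14])]
the job is handed in; nothing more can be done
```

All three caps are in the catch trough. I swept each one along its own lane with the closed fingers at 60 mm/s and handed the job in at about 27 s, under the 48 s limit.

- **Caps:** the last top and scene pictures show all three in the trough, next to the deck wall. They landed on their rims rather than flat. Two top pictures 1.5 s apart show them still, with differences of 0.2 px or less, which is image noise.
- **Bystanders:** the jar, both vials, the beaker and the reagent bottle are at the same picture positions as at the start. The wash bottle is still standing.
- **Forces:** the force readings I took during and at the end of each sweep stayed below about 3 N. The arm was parked clear, touching nothing.
- **Checks that disagreed:** in the final top picture the networks found no caps and no jar. They also gave two spurious vial hits, so the final check rests on the pictures themselves. Earlier, the top and wrist cameras differed by a few mm in station x, so I shifted the sweep lanes 2 mm.

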